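Release the latched key of the dust-extraction switch row

ROBOT

A 6-joint arm with a two-finger parallel gripper is mounted at the origin on the work surface. World frame = base frame: x ahead of the robot, y to its left, z up, the work surface at z = 0. Lengths are in m, angles in rad, forces in N, time in s.
With the tool pointing down it reaches from about 0.25 to 0.725 m from the base axis. Payload 4 kg.
Tool frame: the origin (TCP) lies on the centre line of the jaws, within the pads' length; the fingertips stand ahead of it and the grasp point (between the pads) lies 11 mm behind it (bot.tip_extent is the z of the fingertips in the tool frame, in m); z points along the fingers, y is the direction in which the jaws open and shut (so a half turn about z gives the same grasp; the last joint's range is limited). The gripper opens to 85 mm and grips with 20 to 120 N. Pads are 22 mm wide; open, the fingers measure 114 mm over their backs; the gripper's body (76 mm by 85 mm) begins 54 mm behind the grasp point. The pads swing forward as they close: fully open they stand 13 mm farther back than shut.
Start: joints at [1.101, 0.241, 0.005, 1.335, 0, 1.571], TCP at [0.226, 0.446, 0.239] pointing down, gripper open.
Joint ranges: [-2.72, 2.72], [-1.05, 1.87], [-1.09, 1.28], [-1.99, 2.15], [-1.42, 1.44], [-3.14, 3.14]. Speed limits (rad/s): [2.79, 2.79, 3.14, 3.14, 3.14, 3.14].

INTERFACE

Orientations are given as a unit quaternion [x, y, z, w].
In Python, from workcell import bot gives the robot as it stands.
- The arm moves only by the shell command python3 -m jog 'ROWS'. ROWS is JSON, a list that holds one entry, the list of rows, each a list of 7 numbers: the shift along the world's x, y, z in m, then the turn, a rotation vector about the world's x, y, z in degrees, then the closure in counts, from 0 (fully open) to 255 (shut). In form: [[[tx, ty, tz, ax, ay, az, fingers], ...]]. A call has 1 to 10 rows; each row is the pose to reach, as a shift and turn from the pose commanded when the call began; what a row does not reach only later rows make up. A row lasts 1/12 s, in which the tool goes at most 41.7 mm and 7.16 degrees, less where a joint would pass 70% of its speed; a pose out of reach is approached as far as the arm can. A call with a gripper value outside its range is refused whole. The fingers move at their own pace and stop on an object; the grip force is fixed at half the most. Time passes only in rows, so rows that repeat a pose let the fingers close. It gives the time, the measured TCP pose, the force and the opening at its end, in the units of the state.
- bot.get_obs(): the state, without advancing time (a new reading comes with each control period).
- bot.camera(name): name is "scene" or "top"; returns the picture (480x640x3 uint8, blue, green, red); there is no depth.
- bot.camera_model(name): a dict with "K" (3x3 intrinsics, pixels), "k1" (the pictures are not rectified: a ray, as slopes to the right and down, at radius r is drawn at 1 + k1 r^2 times it, then the intrinsics apply), "T" (4x4, takes a point from camera to world coordinates). Camera axes: x right, y down, z forward; pixel columns grow to the right and rows downward; lengths in m; the calibration is good to about 2 mm. A picture is of the moment at which its call begins. camera_model takes no time and is no camera call.
- bot.job_done(): hands the job in, once; it reports no verdict.
The state is a dict: "clock": time; "joint_pos": joint angles; "joint_vel": joint speeds; "tau": joint torques, N m; "eef_pos": TCP position; "tool_rot": TCP orientation; "ft_force": force on the tool from outside, world axes, zero at the start; "ft_torque": the same for the moment, N m; "grip_width": finger opening in m.
Only numpy, scipy, OpenCV 4.12 (cv2) and the standard library are available. Lean on these libraries where they do the work, as an engineer would, in place of code of your own. Each camera call takes 0.05 s, during which the arm holds its last target. There are 200 camera calls.

TASK

One of the four identical keys on the bench's dust-extraction switch box has been left latched down; switch it off. With a fingertip, tap all four keys lightly one after another from left to right as seen from the robot, leaving each as it is, to find which one is latched; then press that one all the way down and let it spring up, so that all four stand raised. Do not press the other keys in, and leave the tools and other things on the bench where they are: nothing is to be picked up.

Things in the scene. Friction and masses are not known exactly. Their poses are not given: they have to be found in the camera images.
- key_box: grey switch box fixed to the bench, 150 (x) x 270 (y) x 60 mm high; place and yaw change. Origin: centre of its underside, on the bench; x away from the robot, y along the row to the left (seen from the robot), z up. The keys stand on its top in one row at x = -30 mm and y = 87, 29, -29, -87 mm, from left to right. Exactly one is latched at the start
- key_a: one of four identical square push keys: light plastic cap 34 x 34 mm with a fine line across it. Origin: centre of the cap's upper face; axes as the box's. The letters do not tell the place: which key stands where in the row, and so where the latched one is, changes from start to start
- key_b: another of the four identical keys, same cap and origin as key_a. Any raised key: upper face 76 mm above the bench, 16 mm above the box's top; travel 9 mm; it gives under the finger (3 N starts it, 0.6 N more per mm) and springs back. Pushed down more than 6 mm it counts as pressed
- key_c: another of the four identical keys, same cap and origin as key_a. The latched key, whichever it is: upper face 72 mm above the bench (4 mm lower than the others), firm under a tap of up to 5 N; pushed on to its bottom (67 mm above the bench, about 10 N, briefly 15; its stop bears 25 N; the latch lets go 1.5 mm before) and let go, it springs up to 76 mm
- key_d: another of the four identical keys, same cap and origin as key_a. 24 mm free between neighbouring caps
- pencil: bystander, loose, to be left alone: flat carpenter's pencil, 176 x 14 x 7 mm, lying on the box's top behind the keys; origin: centre of its underside
- glue: bystander, loose, to be left alone: glue bottle, 52 mm wide, 150 mm tall, upright on the bench to the left of the box; origin: centre of its underside
- offcut: bystander, loose, to be left alone: block of pale wood, 140 x 45 x 45 mm, lying on the bench to the right of the box; origin: centre of its underside
- sanding_block: bystander, loose, to be left alone: cork sanding block, 60 x 110 x 35 mm, on the bench in front of the box (robot side); origin: centre of its underside
- tape: bystander, loose, to be left alone: tape measure, black case about 70 x 36 x 70 mm, far right on the bench; origin: centre of its underside
- screwdriver: bystander, loose, to be left alone: screwdriver lying far left on the bench; origin: on its underside

How it is judged:
By the outcome, as a careful person would: the job done as asked, in the order asked, and still so for the second after the job is handed in, with the robot touching nothing.
It also fails if it takes over 48 s, if anything falls off the work surface, if the arm or the gripper's body presses on something with over 40 N, if the wrist force passes 120 N, or if a joint passes its speed limit or range.

## Working session

There is one attempt and no reset: what is moved stays moved. The work goes in short steps, Python scripts to look and compute and a shell command to move; the robot and the scene stay as the last step left them, time stands still between calls to the robot, and variables do not carry over. Pictures are saved under pics/ and viewed, about 8 in all and at most 12, crops included, and the job is handed in when it is done.

```bash
mkdir -p pics; ls; python3 - <<'E'
from workcell import bot
import cv2
for n in ("scene","top"):
    im=bot.camera(n); cv2.imwrite(f"pics/{n}0.png",im)
    m=bot.camera_model(n); print(n,m)
print(bot.get_obs(), bot.tip_extent)
E
```

```text
pics
scene {'K': array([[523.59414182,   0.        , 317.53334011],
       [  0.        , 523.59414182, 241.73964489],
       [  0.        ,   0.        ,   1.        ]]), 'k1': 0.022571867870196043, 'T': array([[-0.86866634,  0.40450392, -0.28599889,  0.90157438],
       [ 0.49527733,  0.72183498, -0.48337835,  0.58288021],
       [ 0.01091557, -0.56154327, -0.82737537,  1.10353431],
       [ 0.        ,  0.        ,  0.        ,  1.        ]])}
top {'K': array([[472.80432197,   0.        , 319.25837091],
       [  0.        , 472.80432197, 234.84369709],
       [  0.        ,   0.        ,   1.        ]]), 'k1': -0.0900572542472168, 'T': array([[-0.02565483, -0.9965817 ,  0.07852868,  0.40926387],
       [-0.99965714,  0.0251637 , -0.00723749, -0.0379453 ],
       [ 0.00523668, -0.07868743, -0.99688558,  1.37841508],
       [ 0.        ,  0.        ,  0.        ,  1.        ]])}
{'clock': 0.1, 'joint_pos': array([ 1.10101627e+00,  2.41354453e-01,  3.87724340e-03,  1.33518515e+00,
       -1.77538573e-05,  1.57077946e+00]), 'joint_vel': array([-5.92630242e-04, -1.11793902e-03,  3.99420133e-03, -5.01440456e-05,
       -1.92832044e-04, -3.60452201e-04]), 'tau': array([-2.01824823e-04, -3.73138118e+01,  2.53009433e+01,  1.08786862e-02,
       -5.80478581e-05,  2.22638974e-06]), 'eef_pos': array([0.22610712, 0.44535361, 0.23850054]), 'tool_rot': array([ 2.32727727e-01,  9.72541482e-01, -9.09459527e-04, -2.08520944e-04]), 'ft_force': array([ 0.07203908, -0.00314899,  0.22383962]), 'ft_torque': array([-0.0196751 ,  0.00937354, -0.03038529]), 'grip_width': 0.08542831355602093} 0.008
```

View pics/scene0.png

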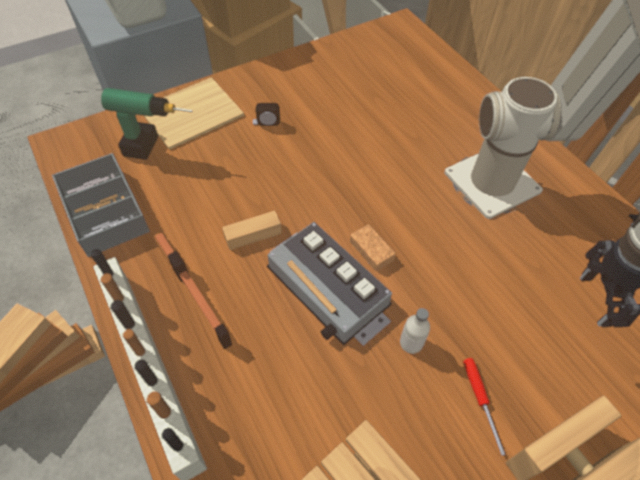

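View pics/top0.png

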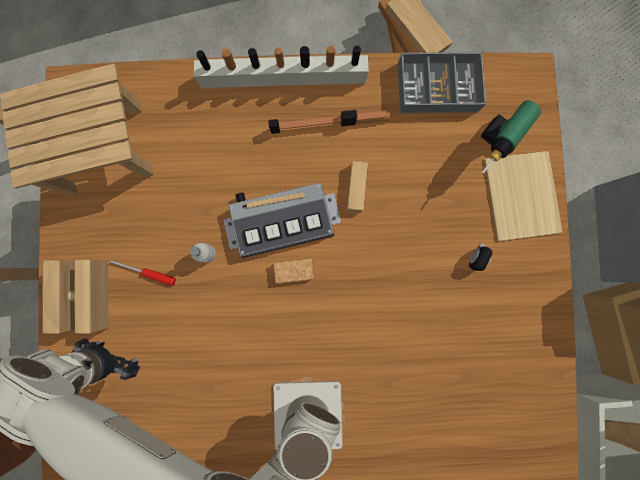

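The scene view shows the caps at about (364,288), (346,271), (329,256), (313,240). The top view shows them at (252,236), (272,232), (292,226), (313,221), with the left key, as seen from the robot, first in both lists. The glue is left of the box, the sanding block in front and the offcut to the right.

```bash
cat > h.py <<'E'
import numpy as np, cv2
from workcell import bot
def proj(n,P):
    m=bot.camera_model(n);T=np.linalg.inv(m["T"]);p=np.atleast_2d(P)@T[:3,:3].T+T[:3,3]
    s=p[:,:2]/p[:,2:];s=s*(1+m["k1"]*(s**2).sum(1,keepdims=True))
    return s@np.diag(np.diag(m["K"])[:2])+m["K"][:2,2]
def blobs(n,im,seeds):
    hsv=cv2.cvtColor(im,cv2.COLOR_BGR2HSV)
    mask=((hsv[...,2]>185)&(hsv[...,1]<50)).astype(np.uint8)
    mask=cv2.morphologyEx(mask,cv2.MORPH_CLOSE,np.ones((3,3)))
    c,l,st,ce=cv2.connectedComponentsWithStats(mask)
    out=[]
    for s in seeds:
        i=min(range(1,c),key=lambda i:np.hypot(*(ce[i]-s))+(99 if st[i][4]<30 else 0)); out.append(ce[i]); print(n,ce[i].round(1),st[i])
    return np.array(out)
E
python3 - <<'E'
from h import *
from scipy.optimize import least_squares
S=[(364,288),(346,271),(329,256),(313,240)];T=[(252,236),(272,232),(292,226),(313,221)]
a=blobs("scene",cv2.imread("pics/scene0.png"),S);b=blobs("top",cv2.imread("pics/top0.png"),T)
for i in range(4):
    r=least_squares(lambda P:np.r_[(proj("scene",P)-a[i])[0],(proj("top",P)-b[i])[0]],[.45,0,.07]);print(r.x.round(4),r.fun.round(2))
ys=[.087,.029,-.029,-.087]
def keys(v): 
    c,s=np.cos(v[2]),np.sin(v[2]); return np.array([[v[0]-.03*c-y*s,v[1]-.03*s+y*c,v[3]] for y in ys])
r=least_squares(lambda v:np.r_[proj("scene",keys(v))-a,proj("top",keys(v))-b].ravel(),[.45,0,.2,.075])
print(r.x.round(4),np.degrees(r.x[2]));print(keys(r.x).round(4));print(r.fun.reshape(-1,2).round(2))
ims=cv2.imread("pics/scene0.png")[215:310,285:395];imt=cv2.imread("pics/top0.png")[180:260,220:345]
cv2.imwrite("pics/c1.png",np.vstack([cv2.resize(ims,(500,290),interpolation=2),cv2.resize(imt,(500,300),interpolation=2)]))
E
```

```text
scene [363.9 286.7] [355 279  19  17 180]
scene [346.3 270. ] [338 262  18  17 169]
scene [329.1 254.9] [321 248  18  15 162]
scene [312.8 238.8] [305 232  17  15 154]
top [251.7 235.5] [246 229  13  14 133]
top [272.2 230.6] [266 224  14  14 134]
top [292.7 225.9] [287 220  13  13 129]
top [313.  220.8] [307 215  13  13 131]
[0.5153 0.1391 0.075 ] [ 0.19  0.02  0.15 -0.19]
[0.5272 0.0823 0.0751] [ 0.05  0.01  0.04 -0.05]
[0.5393 0.0254 0.0708] [ 0.08  0.01  0.05 -0.07]
[ 0.5515 -0.0311  0.0747] [ 0.02  0.    0.01 -0.02]
[0.5626 0.0602 0.2114 0.0739] 12.113708956585956
[[ 0.515   0.139   0.0739]
 [ 0.5272  0.0823  0.0739]
 [ 0.5394  0.0256  0.0739]
 [ 0.5515 -0.0311  0.0739]]
[[ 0.22  0.2 ]
 [ 0.    0.29]
 [ 0.12 -0.63]
 [-0.01  0.19]
 [ 0.23 -0.07]
 [ 0.08 -0.02]
 [-0.06 -0.21]
 [ 0.03 -0.01]]
```

View pics/c1.png

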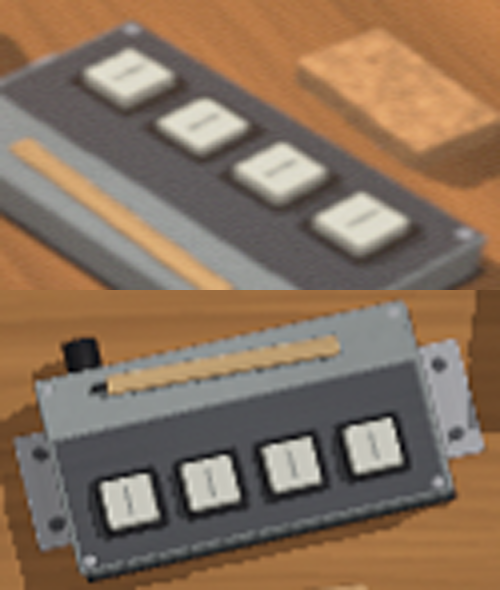

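The crops show four caps in a row with the pencil well behind them. The fit gives a yaw of 12.1° and 58 mm spacing. Triangulation puts the third key about 4 mm lower than the others, and the taps will check that. I'll move above key 1 with the fingers shut and work out where the glue stands.

```bash
python3 -m jog '[[[0.289,-0.306,0,0,0,-51,255],[0.289,-0.306,0,0,0,-51,255],[0.289,-0.306,0,0,0,-51,255],[0.289,-0.306,0,0,0,-51,255],[0.289,-0.306,0,0,0,-51,255],[0.289,-0.306,0,0,0,-51,255],[0.289,-0.306,0,0,0,-51,255],[0.289,-0.306,0,0,0,-51,255],[0.289,-0.306,0,0,0,-51,255],[0.289,-0.306,0,0,0,-51,255]]]'
python3 - <<'E'
from h import *
from scipy.optimize import least_squares
r=least_squares(lambda P:np.r_[(proj("scene",P)-[423,314])[0],(proj("top",P)-[202,250])[0]],[.45,0,.07]);print("glue cap",r.x.round(3),r.fun.round(1))
o=bot.get_obs();print(o['joint_pos'].round(3),o['eef_pos'],o['tool_rot'].round(3),bot.tip_extent,o['ft_force'])
E
```

```text
clock: 0.93
eef_pos: [0.5133, 0.141, 0.239]
tool_rot: [0.629, 0.778, -0.0, -0.0]
ft_force: [0.5, 0.4, 0.6]
grip_width: 0.0001
glue cap [0.468 0.272 0.127] [-2.8 -0.3 -2.3  2.8]
[0.268 0.306 0.092 1.357 0.    1.628] [0.51326154 0.14099617 0.23895105] [ 0.629  0.778 -0.    -0.   ] 0.008 [0.47302043 0.40451758 0.5565672 ]
```

```bash
python3 -m jog '[[[0,0,-0.04,0,0,0,255],[0,0,-0.08,0,0,0,255],[0,0,-0.11,0,0,0,255],[0,0,-0.13,0,0,0,255],[0,0,-0.14,0,0,0,255],[0,0,-0.14,0,0,0,255],[0,0,-0.14,0,0,0,255]]]'
python3 - <<'E'
from h import *
cv2.imwrite("pics/k1.png",np.hstack([cv2.resize(bot.camera("scene")[180:340,270:430],(400,400),interpolation=2),cv2.resize(bot.camera("top")[150:290,190:330],(400,400),interpolation=2)]))
print(bot.get_obs()['eef_pos'],bot.get_obs()['ft_force'])
E
```

```text
clock: 1.52
eef_pos: [0.5125, 0.143, 0.0995]
tool_rot: [0.629, 0.778, -0.0, -0.0]
ft_force: [-0.3, 0.7, 0.8]
grip_width: -0.0002
[0.51382483 0.14345664 0.10107877] [-0.39847759  0.65081792  0.2981171 ]
```

View pics/k1.png

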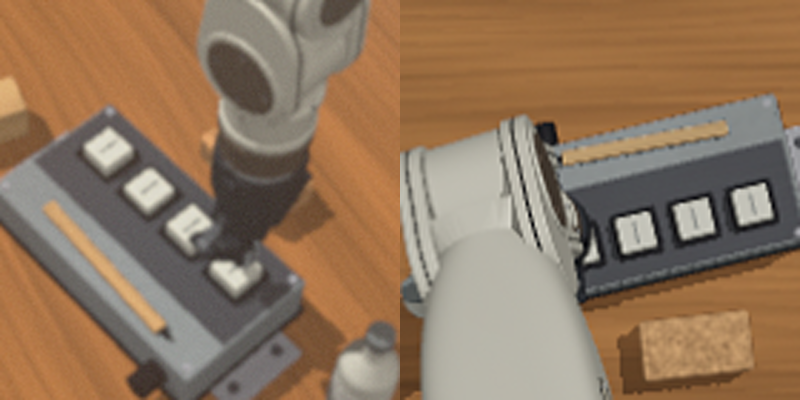

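The tip is over cap 1, about 4 mm too far to the left. I'll correct that and start feeling down.

```bash
python3 -m jog '[[[0.002,-0.004,0,0,0,0,255],[0.002,-0.004,-0.004,0,0,0,255],[0.002,-0.004,-0.008,0,0,0,255],[0.002,-0.004,-0.010,0,0,0,255],[0.002,-0.004,-0.011,0,0,0,255],[0.002,-0.004,-0.011,0,0,0,255]]]'; for i in 1; do python3 -m jog '[[[0,0,-0.001,0,0,0,255],[0,0,-0.001,0,0,0,255]]]'; python3 -m jog '[[[0,0,-0.001,0,0,0,255],[0,0,-0.001,0,0,0,255]]]'; done
```

```text
clock: 2.12
eef_pos: [0.5141, 0.1388, 0.0879]
tool_rot: [0.629, 0.778, -0.0, -0.0]
ft_force: [-0.1, 0.3, 0.8]
grip_width: 0.0003
clock: 2.28
eef_pos: [0.5144, 0.1389, 0.0872]
tool_rot: [0.629, 0.778, -0.0, -0.0]
ft_force: [0.7, 0.3, -1.2]
grip_width: 0.0003
clock: 2.45
eef_pos: [0.5144, 0.1389, 0.0862]
tool_rot: [0.629, 0.778, -0.0, -0.0]
ft_force: [0.6, 0.2, -0.3]
grip_width: 0.0001
```

```bash
for r in 1; do python3 -m jog '[[[0,0,-0.001,0,0,0,255],[0,0,-0.001,0,0,0,255]]]'|grep -E 'eef|force'; python3 -m jog '[[[0,0,-0.001,0,0,0,255],[0,0,-0.001,0,0,0,255]]]'|grep -E 'eef|force'; python3 -m jog '[[[0,0,-0.001,0,0,0,255],[0,0,-0.001,0,0,0,255]]]'|grep -E 'eef|force'; done
```

```text
eef_pos: [0.5144, 0.1389, 0.0852]
ft_force: [-0.6, -0.3, 0.6]
eef_pos: [0.5144, 0.1389, 0.0842]
ft_force: [-0.4, -0.4, 0.5]
eef_pos: [0.5144, 0.1389, 0.0835]
ft_force: [-0.6, 0.0, 3.3]
```

```bash
python3 -m jog '[[[0,0,-0.001,0,0,0,255],[0,0,-0.001,0,0,0,255]]]'|grep -E 'eef|force'; python3 -m jog '[[[0,0,0.010,0,0,0,255],[0,0,0.020,0,0,0,255],[0.006,-0.028,0.020,0,0,0,255],[0.0122,-0.0567,0.020,0,0,0,255],[0.0122,-0.0567,0.020,0,0,0,255],[0.0122,-0.0567,0.010,0,0,0,255],[0.0122,-0.0567,0.005,0,0,0,255],[0.0122,-0.0567,0.004,0,0,0,255],[0.0122,-0.0567,0.004,0,0,0,255]]]'|grep -E 'clock|eef|force';  python3 -m jog '[[[0,0,-0.001,0,0,0,255],[0,0,-0.001,0,0,0,255]]]'|grep -E 'eef|force'; python3 -m jog '[[[0,0,-0.001,0,0,0,255],[0,0,-0.001,0,0,0,255]]]'|grep -E 'eef|force'; python3 -m jog '[[[0,0,-0.001,0,0,0,255],[0,0,-0.001,0,0,0,255]]]'|grep -E 'eef|force'
```

```text
eef_pos: [0.5144, 0.1389, 0.0825]
ft_force: [-1.2, 0.3, 4.5]
clock: 3.87
eef_pos: [0.5257, 0.0829, 0.0853]
ft_force: [-0.7, -0.1, -0.6]
eef_pos: [0.5265, 0.0829, 0.0852]
ft_force: [0.6, -0.2, 1.0]
eef_pos: [0.5266, 0.0825, 0.0843]
ft_force: [0.6, 0.4, -0.1]
eef_pos: [0.5268, 0.0824, 0.0836]
ft_force: [-0.1, 1.1, 2.9]
```

Key 1 gave at the raised height, and key 2 makes contact at the same height. I'll finish the tap on key 2 and go to key 3.

```bash
python3 -m jog '[[[0,0,-0.001,0,0,0,255],[0,0,-0.001,0,0,0,255]]]'|grep -E 'eef|force'; python3 -m jog '[[[0,0,0.010,0,0,0,255],[0,0,0.020,0,0,0,255],[0.006,-0.028,0.020,0,0,0,255],[0.0122,-0.0567,0.020,0,0,0,255],[0.0122,-0.0567,0.020,0,0,0,255],[0.0122,-0.0567,0.010,0,0,0,255],[0.0122,-0.0567,0.005,0,0,0,255],[0.0122,-0.0567,0.002,0,0,0,255],[0.0122,-0.0567,0.001,0,0,0,255],[0.0122,-0.0567,0.001,0,0,0,255]]]'|grep -E 'clock|eef|force';  python3 -m jog '[[[0,0,-0.001,0,0,0,255],[0,0,-0.001,0,0,0,255]]]'|grep -E 'eef|force'; python3 -m jog '[[[0,0,-0.001,0,0,0,255],[0,0,-0.001,0,0,0,255]]]'|grep -E 'eef|force'
```

```text
eef_pos: [0.5268, 0.0824, 0.0826]
ft_force: [-0.4, 0.7, 3.1]
clock: 5.37
eef_pos: [0.5381, 0.0263, 0.0826]
ft_force: [0.6, 1.0, 0.4]
eef_pos: [0.5389, 0.026, 0.0823]
ft_force: [0.0, -0.0, 0.9]
eef_pos: [0.5389, 0.0257, 0.0813]
ft_force: [0.9, 0.3, -0.2]
```

```bash
python3 -m jog '[[[0,0,-0.0005,0,0,0,255],[0,0,-0.0005,0,0,0,255]]]'|grep -E 'eef|force'; python3 -m jog '[[[0,0,-0.0005,0,0,0,255],[0,0,-0.0005,0,0,0,255]]]'|grep -E 'eef|force'
```

```text
eef_pos: [0.5388, 0.0255, 0.0808]
ft_force: [1.1, -0.9, -0.2]
eef_pos: [0.5388, 0.0255, 0.0803]
ft_force: [0.0, -0.8, -0.7]
```

```bash
python3 -m jog '[[[0,0,-0.0003,0,0,0,255],[0,0,-0.0003,0,0,0,255]]]'|grep -E 'eef|force'
```

```text
eef_pos: [0.5389, 0.0255, 0.0801]
ft_force: [1.1, -0.3, 1.2]
```

```bash
python3 -m jog '[[[0,0,-0.0003,0,0,0,255],[0,0,-0.0003,0,0,0,255]]]'|grep -E 'eef|force'
```

```text
eef_pos: [0.5389, 0.0255, 0.08]
ft_force: [-0.1, -0.1, 1.7]
```

```bash
python3 -m jog '[[[0,0,-0.0003,0,0,0,255],[0,0,-0.0003,0,0,0,255]]]'|grep -E 'eef|force'
```

```text
eef_pos: [0.5389, 0.0255, 0.0798]
ft_force: [-1.5, 0.3, 4.3]
```

Key 3 is firm and sits about 4 mm lower, so it is the latched one. I'll still tap key 4 to complete the sequence.

```bash
python3 -m jog '[[[0,0,0.010,0,0,0,255],[0,0,0.022,0,0,0,255],[0.006,-0.028,0.022,0,0,0,255],[0.0122,-0.0567,0.022,0,0,0,255],[0.0122,-0.0567,0.022,0,0,0,255],[0.0122,-0.0567,0.012,0,0,0,255],[0.0122,-0.0567,0.008,0,0,0,255],[0.0122,-0.0567,0.006,0,0,0,255],[0.0122,-0.0567,0.006,0,0,0,255]]]'|grep -E 'clock|eef|force';  python3 -m jog '[[[0,0,-0.001,0,0,0,255],[0,0,-0.001,0,0,0,255]]]'|grep -E 'eef|force'; python3 -m jog '[[[0,0,-0.001,0,0,0,255],[0,0,-0.001,0,0,0,255]]]'|grep -E 'eef|force'
```

```text
clock: 7.28
eef_pos: [0.5499, -0.0304, 0.0844]
ft_force: [-0.9, 0.2, -0.4]
eef_pos: [0.5509, -0.0304, 0.0843]
ft_force: [0.7, 0.3, 0.3]
eef_pos: [0.5511, -0.0306, 0.0837]
ft_force: [-0.4, 1.0, 2.1]
```

```bash
python3 -m jog '[[[0,0,-0.001,0,0,0,255],[0,0,-0.001,0,0,0,255]]]'|grep -E 'eef|force'
```

```text
eef_pos: [0.5512, -0.0306, 0.0827]
ft_force: [-1.2, 2.0, 3.7]
```

Key 4 is raised too. Back to key 3 to press it.

```bash
python3 -m jog '[[[0,0,0.010,0,0,0,255],[0,0,0.020,0,0,0,255],[-0.006,0.028,0.020,0,0,0,255],[-0.0122,0.0567,0.020,0,0,0,255],[-0.0122,0.0567,0.020,0,0,0,255],[-0.0122,0.0567,0.010,0,0,0,255],[-0.0122,0.0567,0.003,0,0,0,255],[-0.0122,0.0567,-0.001,0,0,0,255],[-0.0122,0.0567,-0.001,0,0,0,255]]]'|grep -E 'clock|eef|force';  python3 -m jog '[[[0,0,-0.001,0,0,0,255],[0,0,-0.002,0,0,0,255],[0,0,-0.003,0,0,0,255],[0,0,-0.003,0,0,0,255]]]'|grep -E 'eef|force'; python3 -m jog '[[[0,0,-0.001,0,0,0,255],[0,0,-0.001,0,0,0,255]]]'|grep -E 'eef|force'
```

```text
clock: 8.53
eef_pos: [0.5384, 0.0246, 0.0802]
ft_force: [-0.3, 0.2, -0.2]
eef_pos: [0.5387, 0.0247, 0.079]
ft_force: [-1.9, -2.5, 4.8]
eef_pos: [0.5388, 0.0247, 0.0784]
ft_force: [-2.5, -0.5, 8.2]
```

```bash
python3 -m jog '[[[0,0,-0.001,0,0,0,255],[0,0,-0.001,0,0,0,255]]]'|grep -E 'eef|force'; python3 -m jog '[[[0,0,-0.001,0,0,0,255],[0,0,-0.001,0,0,0,255]]]'|grep -E 'eef|force'
```

```text
eef_pos: [0.5388, 0.0247, 0.0775]
ft_force: [-3.8, -1.9, 6.9]
eef_pos: [0.5388, 0.0247, 0.0767]
ft_force: [-3.6, -1.1, 9.6]
```

```bash
python3 -m jog '[[[0,0,-0.001,0,0,0,255],[0,0,-0.001,0,0,0,255]]]'|grep -E 'eef|force'; python3 -m jog '[[[0,0,-0.0007,0,0,0,255],[0,0,-0.0007,0,0,0,255]]]'|grep -E 'eef|force'
```

```text
eef_pos: [0.5388, 0.0246, 0.0757]
ft_force: [-2.9, -1.8, 7.5]
eef_pos: [0.5388, 0.0246, 0.0751]
ft_force: [-3.7, -0.5, 10.1]
```

```bash
python3 -m jog '[[[0,0,-0.0005,0,0,0,255],[0,0,-0.0005,0,0,0,255]]]'|grep -E 'eef|force'
```

```text
eef_pos: [0.5388, 0.0246, 0.075]
ft_force: [-4.7, -1.3, 12.2]
```

The key is on its bottom stop: the force rose while z stayed still. I'll release it, retreat up and clear of the cameras' view, and check.

```bash
python3 -m jog '[[[0,0,0.005,0,0,0,255],[0,0,0.015,0,0,0,255],[0,0,0.05,0,0,0,255],[0,0,0.09,0,0,0,255],[0,0,0.13,0,0,0,255],[0,0,0.16,0,0,0,255],[-0.03,0.03,0.16,0,0,0,255],[-0.06,0.06,0.16,0,0,0,255],[-0.09,0.09,0.16,0,0,0,255],[-0.12,0.12,0.16,0,0,0,255]]]'|grep -E 'clock|eef|force'; python3 -m jog '[[[-0.03,0.035,0,0,0,0,255],[-0.06,0.07,0,0,0,0,255],[-0.09,0.1,0,0,0,0,255],[-0.12,0.14,0,0,0,0,255],[-0.15,0.18,0,0,0,0,255],[-0.18,0.22,0,0,0,0,255],[-0.19,0.25,0,0,0,0,255],[-0.19,0.28,0,0,0,0,255],[-0.19,0.28,0,0,0,0,255],[-0.19,0.28,0,0,0,0,255]]]'|grep -E 'clock|eef|force'
python3 - <<'E'
from h import *
from scipy.optimize import least_squares
s=bot.camera("scene");t=bot.camera("top");cv2.imwrite("pics/s_end.png",s);cv2.imwrite("pics/t_end.png",t)
S=[(364,288),(346,271),(329,256),(313,240)];T=[(252,236),(272,232),(292,226),(313,221)]
a=blobs("scene",s,S);b=blobs("top",t,T)
for i in range(4):
    r=least_squares(lambda P:np.r_[(proj("scene",P)-a[i])[0],(proj("top",P)-b[i])[0]],[.45,0,.07]);print(r.x.round(4),r.fun.round(2))
s0=cv2.imread("pics/scene0.png")
cv2.imwrite("pics/cmp.png",np.vstack([cv2.resize(x[190:370,205:525],(528,297),interpolation=2) for x in (s0,s)]))
E
```

```text
clock: 10.7
eef_pos: [0.4199, 0.144, 0.2338]
ft_force: [0.7, 2.0, -0.6]
clock: 11.53
eef_pos: [0.2301, 0.4261, 0.233]
ft_force: [1.1, -0.5, 0.8]
scene [363.9 286.7] [355 279  19  17 181]
scene [346.2 270. ] [338 262  18  17 171]
scene [329.1 254. ] [321 247  18  15 162]
scene [312.7 238.7] [304 232  18  15 152]
top [251.7 235.5] [246 229  13  14 133]
top [272.2 230.6] [266 224  14  14 134]
top [292.7 225.7] [286 219  14  14 130]
top [313.  220.8] [307 215  13  13 132]
[0.5152 0.1391 0.0751] [ 0.18  0.02  0.14 -0.18]
[0.5273 0.0822 0.075 ] [ 0.09  0.01  0.07 -0.09]
[0.5395 0.0254 0.0751] [ 0.07  0.01  0.05 -0.07]
[ 0.5517 -0.0312  0.075 ] [ 0.06  0.01  0.04 -0.06]
```

View pics/cmp.png

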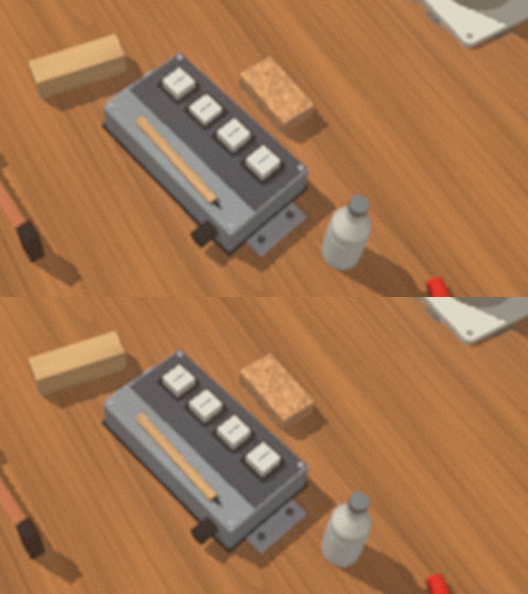

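All four caps now measure 75.0–75.1 mm, and nothing else in the crop has moved. The arm is clear of the bench.

```bash
python3 -c "
from workcell import bot
print(bot.job_done())"
```

```text
the job is handed in; nothing more can be done
None
```

The latched key is switched off: it was the third from the left, and all four keys now stand raised. I handed the job in at about 11.6 s.

- **Taps:** I tapped all four keys lightly from left to right with the shut fingertips. Keys 1, 2 and 4 met the finger at the raised height and gave at 3–4.5 N, going in about 1–2 mm. Key 3 met it about 4 mm lower and stayed firm at 4.3 N.
- **Press:** I pushed key 3 down to its stop, which read 12 N with the fingertip at 67 mm, and let it spring up.
- **Last check:** After the release, measuring from both camera views put all four caps at 75.0–75.1 mm; key 3 had measured 70.8 mm at the start. That is about 1 mm below the stated 76 mm, which is within the 2 mm calibration error.
- **Other things on the bench:** The pencil, glue, offcut and sanding block look unmoved in the before/after crop. The tape and most of the screwdriver lay outside that crop and I did not check them again, but the arm did not go down near either.
- **Force reading:** The wrist force carried about 1 N of noise. During the press it also showed a sideways force of up to about 5 N, but the key still went down to its stop and sprang back normally.

No check failed.

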